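# Release the pressure cap of a coolant tank

### The job

Open the pressure cap of the laser's coolant tank: turn it counter-clockwise without pressing until you feel its first stop, and keep it lightly against that stop for about a second so that it vents. Then press it down, turn it on past the stop until it comes free, lift it off and stand it upright in the middle of the grey foam pad. Use only light force on the cap, never force it against a stop, keep it upright, and leave the other things where they are.

Things in the scene. Friction and masses are not known exactly. Their poses are not given: they have to be found in the camera images.
- tank: white plastic coolant header tank, 90 x 100 mm, 85 mm high, with a dark foot, fixed to the bench. Origin: centre of its underside on the bench, z up; the filler neck and the cap stand on the z axis of this frame.
- neck_rim (a point): centre of the rim of the metal filler neck on the tank, 58 mm across, 34 mm high; rim 119 mm above the bench (axes are the tank's). Its three-lug track is hidden inside, so the stops' angles must be felt: first stop 0.2 to 0.65 rad after the start; about 0.7 rad after it the lugs are free; end stop 0.8 to 1 rad after it. Less than 75 N on cap against neck at all times.
- plunger (a joint): spring plunger in the neck, under the cap, m: 0 locked, negative as the cap is pressed, up to +0.004 when it is free. It lifts with 6 N, plus 1 N per mm pressed. At the first stop the cap must be pressed down 5 to 7 mm (7 to 13 N felt; it bottoms on the rim at 7 mm) to pass; it pops up 4 mm once the lugs are free.
- cap: loose black pressure cap, 69 mm across, 100 g. Bottom up: flat rubber plug 32 mm across, skirt from 13 mm, disc top at 31 mm, grip bar from 31 to 53 mm. Origin: centre of the plug's flat foot (103 mm above the bench when locked), z up. Growing yaw (counter-clockwise from above) releases it; it drags with up to 0.2 N m. A stop met with 0.4 N m is gentle.
- cap_grip (a point): middle of the cap's straight grip bar, 52 mm long (its x, yellow stripe on the +x half), 12 mm thick (its y), 22 mm high; on the cap's axis, 42 mm above the plug's foot, 145 mm above the bench when locked. Side play of the cap in the neck 2.5 mm. Once at the end stop, back off 0.05 to 0.1 rad and lift straight up; it is out after 25 mm.
- foam_pad: flat grey foam pad, 56 x 62 mm, 8 mm thick, fixed to the bench left or right of the tank. Origin: centre of its underside.
- tape_roll: roll of amber tape lying flat, 92 mm across, 19 mm high, on the other side of the tank; to be left alone. Origin: centre of its underside.
- tissue_box: white and teal box of lens tissue, 50 x 72 x 28 mm; to be left alone. Origin: centre of its underside.
- side_cutters: red-handled side cutters lying flat, 107 mm long; to be left alone. Origin: centre of the underside.
- lens_mount: small round lens in a black mount on a post, 79 mm high; to be left alone. Origin: centre of its underside.
Not all that is in view belongs to the job. There is more than one size of the cap; the job needs the largest.

How it is judged:
By the outcome, as a careful person would: the job done as asked, in the order asked, and still so for the second after the job is handed in, with the robot touching nothing.
It also fails if it takes over 72 s, if anything falls off the work surface, if the arm or the gripper's body presses on something with over 40 N, if the wrist force passes 120 N, or if a joint passes its speed limit or range.

### The arm

A 6-joint arm with a two-finger parallel gripper is mounted at the origin on a cart in front of the work surface, level with it; the furniture and walls round the work are solid. World frame = base frame: x ahead of the robot, y to its left, z up, the work surface at z = 0. Lengths are in mm, angles in rad, forces in N, time in s.
With the tool pointing down it reaches from about 350 to 775 mm from the base axis. Payload 7.3 kg.
Tool frame: the origin (TCP) lies at the very end of the fingers, on their centre line; the grasp point (between the pads) lies 19 mm behind it; z points along the fingers, y is the line along which they close (so a half turn about z gives the same grasp; the last joint's range is limited). The gripper opens to 92 mm and grips with 3 to 60 N. Pads are 19 mm wide; open, the fingers measure 130 mm over their backs; the gripper's body (75 mm by 190 mm) begins 47 mm behind the grasp point.
Start: joints at [0.994, 0.342, 1.524, -0, 1.275, -0.146], TCP at [219.227, 477.058, 226.741] pointing down, gripper open.
Joint ranges: [-2.53, 2.53], [-0.77, 2.02], [0.04, 2.7], [-1, 4.14], [0.28, 2.66], [-3.11, 3.11]. Speed limits (rad/s): [2.57, 2.57, 3.14, 3.14, 3.14, 3.14].

### API

Orientations are given as [roll, pitch, yaw] about the fixed x, y, z axes, in that order (R = Rz(yaw) Ry(pitch) Rx(roll)).
In Python, from plant import * gives the robot as it stands.
- The arm moves only by the tool arm_command, never from a script. Its arguments are lists of equal length, an entry for each row: "gripper": the finger opening in mm, from 0 to 91.8; "dp": the shift along the tool's x, y, z in units of 25 mm (1.0 is 25 mm), a list of three; "twist": the turn about the tool's z in units of 5 degrees (1.0 is 5 degrees). A call has exactly 5 rows; each row shifts and turns the commanded pose from where the row before left it, along the tool's axes as they then stand; what a row does not reach is not made up. A row lasts 1/8 s, in which the tool goes at most 62.5 mm and 10.7 degrees, less where a joint would pass 70% of its speed; a pose out of reach is approached as far as the arm can. A call is refused whole if a number of a shift passes 1 or a number of a turn 1, either way. A call with a gripper value outside its range is refused whole. The fingers move at their own pace and stop on an object; the grip force is fixed at half the most. Time passes only in rows, so rows that do not move let the fingers close, or fill a call up. It gives the time, the measured TCP pose, the force, the opening and the grip force at its end, in the units of the state.
- get_obs(): the state, without advancing time (a new reading comes with each control period).
- capture(name): name is "scene" or "top"; returns the picture (420x560x3 uint8, red, green, blue); there is no depth.
- get_calibration(name): a dict with "mtx" (3x3 intrinsics, pixels), "position" and "attitude" of the camera in the world. Camera axes: x right, y down, z forward; pixel columns grow to the right and rows downward; lengths in mm; the calibration is good to about 2 mm. A picture is of the moment at which its call begins. get_calibration takes no time and is no camera call.
- close_job(): hands the job in; it is judged then, once.
The state is a dict: "time": time; "joint_positions": joint angles; "dq": joint speeds; "tau": joint torques, N m; "tool_pos": TCP position; "tcp_rot": TCP orientation; "contact_force": force on the tool from outside, world axes, zero at the start; "moment": the same for the moment, N m; "grip_width": finger opening in mm; "finger_force": force on a finger pad.
Only numpy, scipy, OpenCV 4.12 (cv2) and the standard library are available. Lean on these libraries where they do the work, as an engineer would, in place of code of your own. Each camera call takes 0.05 s, during which the arm holds its last target. There are 200 camera calls.

## Working session

There is one attempt and no reset: what is moved stays moved. The work goes in short steps, Python scripts to look and compute and a tool call to move; the robot and the scene stay as the last step left them, time stands still between calls to the robot, and variables do not carry over. Pictures are saved under pics/ and viewed, at most 10 in all, crops included, and the job is handed in when it is done.

Besides the shell and the picture viewer there is one more tool, called after "Request:" as name([rows], argument=value, ...), one row to a line, values as JSON. arm_command: Moves the arm, as the interface text tells. Its arguments: {"type":"object","properties":{"gripper":{"type":"array"},"dp":{"type":"array"},"twist":{"type":"array"}},"required":["gripper","dp","twist"]}

```bash
mkdir -p pics
python3 - <<'E'
from plant import *
import cv2
for n in("scene","top"):
    cv2.imwrite(f"pics/{n}0.png",capture(n)[:,:,::-1]); print(n,get_calibration(n))
print(get_obs())
E
```

```text
scene {'mtx': array([[508.96135847,   0.        , 278.36139944],
       [  0.        , 508.96135847, 207.73792421],
       [  0.        ,   0.        ,   1.        ]]), 'position': array([   11.30153663, -1071.48827649,   686.63517765]), 'attitude': array([-2.03820277,  0.00783605, -0.55018967])}
top {'mtx': array([[546.51824095,   0.        , 278.13367503],
       [  0.        , 546.51824095, 209.49914819],
       [  0.        ,   0.        ,   1.        ]]), 'position': array([ 528.23547341,  -50.06481223, 1493.23009147]), 'attitude': array([-3.07935602, -0.00883343, -1.56349145])}
{'time': 0.1, 'joint_positions': array([ 9.93985909e-01,  3.42665815e-01,  1.52492418e+00,  9.71994452e-06,
        1.27538495e+00, -1.45967630e-01]), 'dq': array([-0.00137519, -0.00162826, -0.00154652, -0.00109903, -0.00107412,
        0.00147031]), 'tau': array([ 1.69621737e-03, -4.32005346e+01, -2.44694906e+01,  7.17527303e-02,
        5.26627048e-02, -6.13533484e-05]), 'tool_pos': array([219.02272959, 476.73546013, 226.1068894 ]), 'tcp_rot': array([-3.14022641e+00, -2.10250090e-04,  2.71074689e+00]), 'contact_force': array([ 0.05874678, -0.07227586, -0.27853918]), 'moment': array([ 0.00117857, -0.03629215, -0.03013165]), 'finger_force': 0.0, 'grip_width': 91.60620698048727}
```

View pics/scene0.png

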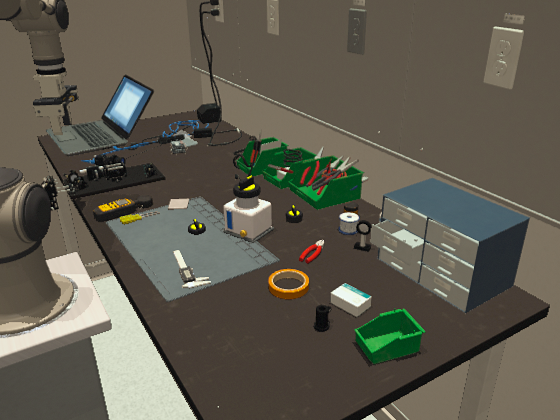

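View pics/top0.png

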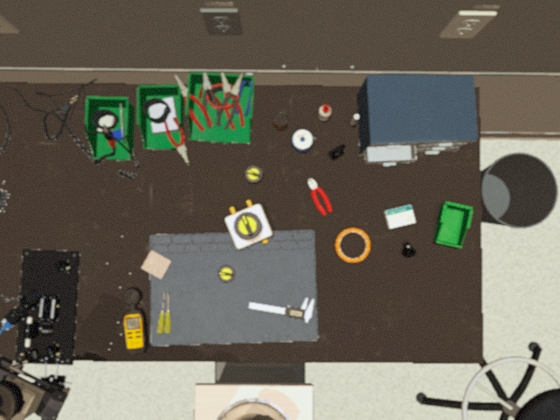

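Scene: tank with cap at (247,190) in scene and (248,226) in top, with smaller caps at (254,174) and (227,274) in top. The tape is on the right at (352,245) in top. I haven't identified the pad for certain, so I'll zoom in.

Run:
```python
import cv2,numpy as np
a=cv2.imread("pics/top0.png")[150:350,100:300]; b=cv2.imread("pics/scene0.png")[150:300,100:310]
f=lambda i,w,h:cv2.convertScaleAbs(cv2.resize(i,(w,h),interpolation=cv2.INTER_CUBIC),alpha=1.6,beta=10)
cv2.imwrite("pics/crop1.png",np.hstack([f(a,400,400),cv2.copyMakeBorder(f(b,400,286),0,114,0,0,0)]))
i=cv2.imread("pics/top0.png");print(i[264,156],i[300,200],i[225,233])
```

```text
[175 200 220] [130 129 125] [220 213 210]
```

View pics/crop1.png

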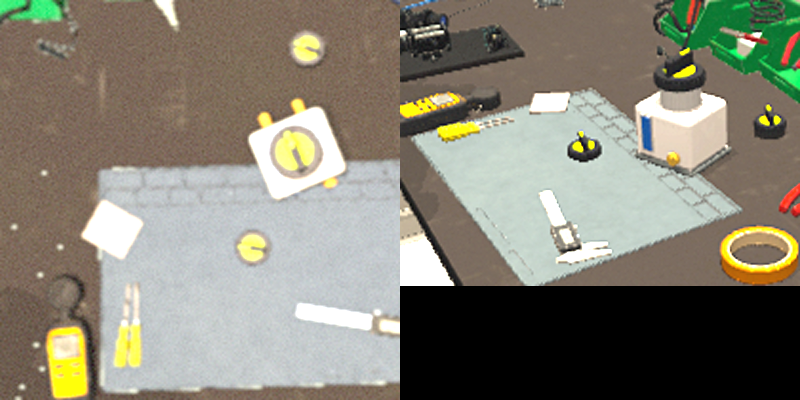

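The crop shows a pale square at top (156,264), scene (178,204), the only pad-like object left of the tank. I'll measure its size and height, and triangulate the cap.

```bash
cat > h.py <<'E'
import numpy as np,cv2
from scipy.spatial.transform import Rotation as R
from plant import *
class Cam:
    def __init__(s,n):
        c=get_calibration(n);s.K=c["mtx"];s.p=c["position"];s.R=R.from_euler("xyz",c["attitude"]).as_matrix()
    def ray(s,uv):
        d=s.R@np.linalg.solve(s.K,[uv[0],uv[1],1.]);return d/np.linalg.norm(d)
    def plane(s,uv,z):
        d=s.ray(uv);return s.p+d*(z-s.p[2])/d[2]
    def proj(s,P):
        q=s.K@s.R.T@(np.asarray(P)-s.p);return q[:2]/q[2]
def tri(c1,u1,c2,u2):
    d1,d2=c1.ray(u1),c2.ray(u2)
    t=np.linalg.lstsq(np.c_[d1,-d2],c2.p-c1.p,rcond=None)[0]
    a,b=c1.p+t[0]*d1,c2.p+t[1]*d2
    return (a+b)/2,np.linalg.norm(a-b)
S,T=Cam("scene"),Cam("top")
E
python3 - <<'E'
from h import *
def blob(im,m,near):
    n,l,st,c=cv2.connectedComponentsWithStats(m.astype(np.uint8));
    k=1+np.argmin(np.hypot(*(c[1:]-near).T)+1e3*(st[1:,4]<15)); return l==k,c[k],st[k]
t=cv2.imread("pics/top0.png");s=cv2.imread("pics/scene0.png")
# pad
for n,im,C,near,thr in(("top",t,T,(156,264),165),("sc",s,S,(178,204),0)):
    ref=im[near[1],near[0]].astype(int); print(n,ref)
    m=np.abs(im.astype(int)-ref).sum(2)<90
    b,c,st=blob(m,near); pts=np.argwhere(b)[:,::-1].astype(np.float32)
    for z in(0,8):
        w=np.array([C.plane(p,z)[:2] for p in pts],np.float32); print(z,C.plane(c,z).round(1),cv2.minAreaRect(w),st)
    globals()[n]=c
print("pad tri",tri(T,top,S,sc))
# yellow near cap + white tank
for n,im,C,near in(("top",t,T,(248,225)),("sc",s,S,(247,184))):
    h=cv2.cvtColor(im,cv2.COLOR_BGR2HSV); m=(h[...,0]>20)&(h[...,0]<35)&(h[...,1]>130)&(h[...,2]>90)
    k,l,st,c=cv2.connectedComponentsWithStats(m.astype(np.uint8))
    for i in range(1,k):
        if st[i,4]>5 and np.hypot(*(c[i]-near))<60: print(n,st[i],c[i].round(1))
h=cv2.cvtColor(t,cv2.COLOR_BGR2HSV); m=(h[...,2]>150)&(h[...,1]<60); m[:200]=0;m[252:]=0;m[:,:215]=0;m[:,280:]=0
b,c,st=blob(m,(235,225)); hull=cv2.convexHull(np.argwhere(b)[:,::-1].astype(np.float32))
w=np.array([T.plane(p[0],85)[:2] for p in hull],np.float32); print("tank",cv2.minAreaRect(w))
cv2.imwrite("pics/c2.png",np.hstack([cv2.resize(t[195:255,215:285],(490,420),interpolation=cv2.INTER_NEAREST),cv2.resize(s[165:245,215:275],(310,420),interpolation=cv2.INTER_NEAREST)]))
E
```

```text
top [175 200 220]Traceback (most recent call last):
  File "<stdin>", line 10, in <module>
TypeError: blob() missing 1 required positional argument: 'near'
```

Run:
```python
from h import *
def blob(m,near):
    n,l,st,c=cv2.connectedComponentsWithStats(m.astype(np.uint8));
    k=1+np.argmin(np.hypot(*(c[1:]-near).T)+1e3*(st[1:,4]<15)); return l==k,c[k],st[k]
t=cv2.imread("pics/top0.png");s=cv2.imread("pics/scene0.png")
cs={}
for n,im,C,near in(("top",t,T,(156,264)),("sc",s,S,(178,204))):
    ref=im[near[1],near[0]].astype(int); print(n,ref)
    m=np.abs(im.astype(int)-ref).sum(2)<90
    b,c,st=blob(m,near); pts=np.argwhere(b)[:,::-1].astype(np.float32); cs[n]=c
    for z in(0,8):
        w=np.array([C.plane(p,z)[:2] for p in pts],np.float32); print(z,C.plane(c,z).round(1),cv2.minAreaRect(w),st)
print("pad tri",tri(T,cs["top"],S,cs["sc"]))
for n,im,C,near in(("top",t,T,(248,225)),("sc",s,S,(247,184))):
    h=cv2.cvtColor(im,cv2.COLOR_BGR2HSV); m=(h[...,0]>20)&(h[...,0]<35)&(h[...,1]>130)&(h[...,2]>90)
    k,l,st,c=cv2.connectedComponentsWithStats(m.astype(np.uint8))
    for i in range(1,k):
        if st[i,4]>5 and np.hypot(*(c[i]-near))<60: print(n,st[i],c[i].round(1))
h=cv2.cvtColor(t,cv2.COLOR_BGR2HSV); m=(h[...,2]>150)&(h[...,1]<60); m[:200]=0;m[252:]=0;m[:,:215]=0;m[:,280:]=0
b,c,st=blob(m,(235,225)); hull=cv2.convexHull(np.argwhere(b)[:,::-1].astype(np.float32))
w=np.array([T.plane(p[0],85)[:2] for p in hull],np.float32); print("tank",cv2.minAreaRect(w))
cv2.imwrite("pics/c2.png",np.hstack([cv2.resize(t[195:255,215:285],(490,420),interpolation=cv2.INTER_NEAREST),cv2.resize(s[165:245,215:275],(310,420),interpolation=cv2.INTER_NEAREST)]))
```

```text
top [175 200 220]
0 [469.7 268.5   0. ] ((469.49871826171875, 268.37005615234375), (61.169769287109375, 55.81112289428711), 61.28250503540039) [142 251  29  28 464]
8 [470.  266.8   8. ] ((469.81341552734375, 266.6640625), (60.84204864501953, 55.51209259033203), 61.28251266479492) [142 251  29  28 464]
sc [172 193 208]
0 [476.  282.8   0. ] ((476.3069763183594, 283.2025451660156), (55.3980598449707, 56.32624053955078), 57.5837516784668) [168 199  21   9 163]
8 [470.6 267.    8. ] ((470.8891906738281, 267.4189758300781), (54.75263977050781, 55.66998291015625), 57.583763122558594) [168 199  21   9 163]
pad tri (array([470.22683284, 266.6151245 ,   8.27777288]), np.float64(0.4921106509868269))
top [248 169  11  11  79] [252.8 173.7]
top [246 199   6   7  26] [248.5 202.3]
top [230 206   5   8  29] [232.  209.4]
top [239 216  18  19 212] [246.8 224.6]
top [263 240   4   4  13] [264.5 241.2]
top [221 268  11  12  87] [225.5 273.3]
sc [247 175   5   4  12] [249.2 176.8]
sc [243 184  12   7  48] [249.5 187.4]
sc [292 205   3   3   7] [293. 206.]
sc [288 210   6   6  21] [290.7 212.9]
sc [296 210   4   6  16] [297.2 212.5]
sc [241 230   5   4  13] [243.1 231.7]
tank ((572.876953125, 15.243515014648438), (91.9246597290039, 102.31853485107422), 23.309606552124023)
```

View pics/c2.png

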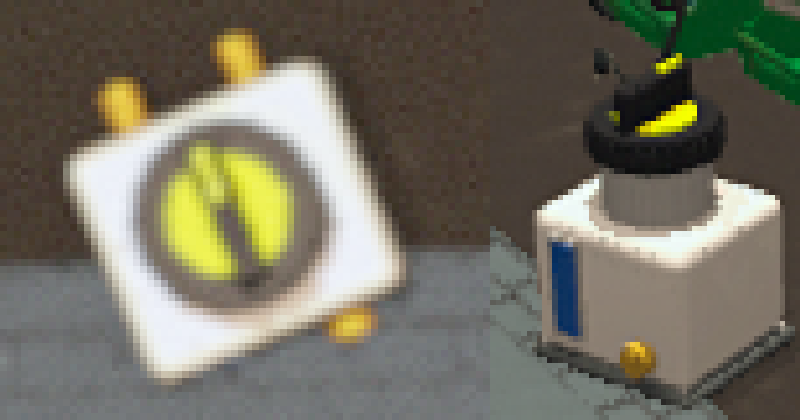

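The pad is confirmed: centre (470,267), z 8, 61x56 mm. In the top image the cap's bar runs from about (244,216) at the yellow end to (251,236). Next I'll compute the cap axis and bar yaw.

Run:
```python
from h import *
t=cv2.imread("pics/top0.png");h=cv2.cvtColor(t,cv2.COLOR_BGR2HSV)
m=((h[...,2]>150)&(h[...,1]<60)); roi=np.zeros_like(m);roi[205:248,225:273]=1
dark=(~m&roi).astype(np.uint8)
n,l,st,c=cv2.connectedComponentsWithStats(dark); k=l[226,248]
k=k or l[230,240]; print(st[k],c[k])
# rays from centre outward: last non-white radius
g=t.min(2).astype(np.float32); pts=[]
c0=np.array([248.1,226.])
for a in np.arange(0,2*np.pi,.1):
    r=np.arange(9,17.5,.1); p=c0[:,None]+r*np.array([[np.cos(a)],[np.sin(a)]])
    v=cv2.remap(g,p[0:1].astype(np.float32),p[1:2].astype(np.float32),cv2.INTER_LINEAR)[0]
    i=np.argmax(v>150)
    if i>0: pts.append(T.plane(p[:,i],134)[:2])
e=cv2.fitEllipse(np.array(pts,np.float32)); print("disc",len(pts),e)
y=lambda u:T.plane(u,156)
# dark bar half and yellow end from crop (7x)
A=y((215+205/7-.5,195+148/7-.5));B=y((215+255/7-.5,195+287/7-.5)); d=A-B
print(A,B,(A+B)/2,np.linalg.norm(d),np.arctan2(d[1],d[0]))
C=T.plane(c0,134);print(C,"scene proj of bar top",S.proj([*((A+B)/2)[:2],156]),S.proj([*C[:2],134]))
```

```text
[235 213  27  26 554] [247.49638989 225.57581227]
disc 63 ((571.7626953125, 14.063092231750488), (66.04954528808594, 69.2970199584961), 131.03326416015625)
[595.922277    22.72600272 156.        ] [547.48252118   4.73848568 156.        ] [571.70239909  13.7322442  156.        ] 51.67166257150781 0.3555561999542844
[571.3396167   12.91459338 134.        ] scene proj of bar top [245.54658644 179.16069683] [245.88133968 186.98990941]
```

Request:
arm_command([
  [-0.82, -0.44, 0],
  [-0.82, -0.44, 0],
  [-0.82, -0.44, 0],
  [-0.82, -0.44, 0],
  [-0.82, -0.44, 0],
], gripper=[80, 80, 80, 80, 80], twist=[0, 0, 0, 0, 0])

```text
time: 0.72
tool_pos: [289.6, 383.5, 226.4]
tcp_rot: [-3.141, -0.0, 2.711]
contact_force: [0.3, -0.3, -0.1]
grip_width: 79.8
finger_force: 0.0
```

Request:
arm_command([
  [-0.82, -0.44, 0],
  [-0.82, -0.44, 0],
  [-0.82, -0.44, 0],
  [-0.82, -0.44, 0],
  [-0.82, -0.44, 0],
], gripper=[80, 80, 80, 80, 80], twist=[0, 0, 0, 0, 0])

```text
time: 1.35
tool_pos: [359.8, 290.7, 226.4]
tcp_rot: [-3.141, -0.0, 2.711]
contact_force: [-0.9, -0.1, 0.2]
grip_width: 79.9
finger_force: 0.0
```

Request:
arm_command([
  [-0.82, -0.44, 0],
  [-0.82, -0.44, 0],
  [-0.82, -0.44, 0],
  [-0.82, -0.44, 0],
  [-0.82, -0.44, 0],
], gripper=[60, 60, 60, 60, 60], twist=[0, 0, 0, 0, 0])

```text
time: 1.98
tool_pos: [429.9, 198.0, 226.4]
tcp_rot: [-3.141, -0.001, 2.711]
contact_force: [-0.4, 0.1, 0.3]
grip_width: 59.9
finger_force: 0.0
```

Request:
arm_command([
  [-0.82, -0.44, 0],
  [-0.82, -0.44, 0],
  [-0.82, -0.44, 0],
  [-0.82, -0.44, 0],
  [-0.82, -0.44, 0],
], gripper=[60, 60, 60, 60, 60], twist=[0, 0, 0, 0, 0])

```text
time: 2.6
tool_pos: [500.1, 105.3, 226.4]
tcp_rot: [-3.141, -0.001, 2.711]
contact_force: [-0.6, -0.2, -0.8]
grip_width: 60.2
finger_force: 0.0
```

Request:
arm_command([
  [-0.82, -0.44, 0],
  [-0.82, -0.44, 0],
  [-0.82, -0.44, 0],
  [-0.82, -0.44, 0],
  [-0.82, -0.44, 0],
], gripper=[40, 40, 40, 40, 40], twist=[0, 0, 0, 0, 0])

```text
time: 3.22
tool_pos: [571.0, 11.9, 226.7]
tcp_rot: [3.141, 0.0, 2.711]
contact_force: [-0.9, 0.2, -0.3]
grip_width: 39.8
finger_force: 0.0
```

Request:
arm_command([
  [0, 0, 0],
  [0, 0, 0],
  [0, 0, 0],
  [0, 0, 0],
  [0, 0, 0],
], gripper=[40, 40, 40, 40, 40], twist=[1, 1, 1, 1, 1])

```text
time: 3.85
tool_pos: [570.5, 12.5, 226.6]
tcp_rot: [-3.142, -0.0, 2.272]
contact_force: [-0.9, 0.3, 0.8]
grip_width: 39.6
finger_force: 0.0
```

Request:
arm_command([
  [0, 0, 0],
  [0, 0, 0],
  [0, 0, 0],
  [0, 0, 0],
  [0, 0, 0],
], gripper=[40, 40, 40, 40, 40], twist=[1, 1, 1, 1, 1])

```text
time: 4.47
tool_pos: [570.5, 12.5, 226.6]
tcp_rot: [-3.142, -0.0, 1.835]
contact_force: [0.3, 0.1, 0.2]
grip_width: 39.7
finger_force: 0.0
```

Request:
arm_command([
  [0, 0, 0],
  [0, 0, 0],
  [0, 0, 0],
  [0, 0, 0],
  [0, 0, 0],
], gripper=[40, 40, 40, 40, 40], twist=[1, 1, 1, 1, 1])

```text
time: 5.1
tool_pos: [570.6, 12.5, 226.7]
tcp_rot: [-3.142, -0.0, 1.399]
contact_force: [-0.0, 0.9, 0.4]
grip_width: 40.0
finger_force: 0.0
```

Request:
arm_command([
  [0, 0, 0],
  [0, 0, 0],
  [0, 0, 0],
  [0, 0, 0],
  [0, 0, 0],
], gripper=[40, 40, 40, 40, 40], twist=[1, 1, 1, 1, 1])

```text
time: 5.72
tool_pos: [570.5, 12.5, 226.6]
tcp_rot: [-3.141, 0.0, 0.962]
contact_force: [0.3, -0.5, -0.1]
grip_width: 39.9
finger_force: 0.0
```

Request:
arm_command([
  [0, 0, 0],
  [0, 0, 0],
  [0, 0, 0],
  [0, 0, 0],
  [0, 0, 0],
], gripper=[40, 40, 40, 40, 40], twist=[1, 1, 1, 1, 1])

```text
time: 6.35
tool_pos: [570.5, 12.5, 226.7]
tcp_rot: [-3.141, 0.0, 0.526]
contact_force: [-1.3, 0.8, 0.1]
grip_width: 40.1
finger_force: 0.0
```

Request:
arm_command([
  [0, 0, 0],
  [0, 0, 0],
  [0, 0, 0],
  [0, 0, 0],
  [0, 0, 0],
], gripper=[40, 40, 40, 40, 40], twist=[1, 1, 0, 0, 0])

```text
time: 6.98
tool_pos: [570.1, 13.0, 226.7]
tcp_rot: [-3.142, 0.0, 0.356]
contact_force: [0.6, -0.5, 0.6]
grip_width: 40.1
finger_force: 0.0
```

Request:
arm_command([
  [0.09, -0.02, 0.8],
  [0, 0, 0.8],
  [0, 0, 0.8],
  [0, 0, 0.6],
  [0, 0, 0.2],
], gripper=[40, 40, 40, 40, 40], twist=[0, 0, 0, 0, 0])

```text
time: 7.6
tool_pos: [571.7, 14.4, 145.9]
tcp_rot: [-3.141, 0.001, 0.355]
contact_force: [-0.8, -0.4, 0.3]
grip_width: 40.2
finger_force: 0.0
```

Request:
arm_command([
  [0, 0, 0.15],
  [0, 0, 0.15],
  [0, 0, 0.04],
  [0, 0, 0],
  [0, 0, 0],
], gripper=[40, 40, 40, 30, 24], twist=[0, 0, 0, 0, 0])

```text
time: 8.22
tool_pos: [572.1, 14.4, 138.5]
tcp_rot: [3.141, -0.0, 0.355]
contact_force: [0.2, -0.1, 0.4]
grip_width: 25.9
finger_force: 0.0
```

Run:
```python
from h import *
o=get_obs();print(o["time"],o["tool_pos"],o["contact_force"],o["moment"],o["grip_width"])
s=capture("scene")[:,:,::-1];t=capture("top")[:,:,::-1]
cv2.imwrite("pics/c3.png",np.hstack([cv2.resize(t[180:270,200:300],(400,360)),cv2.resize(s[150:240,200:300],(400,360),interpolation=cv2.INTER_CUBIC)]))
```

```text
8.225 [572.1194147   14.42292053 138.45466347] [ 0.21139814 -0.0834033   0.40282956] [-0.07915238  0.1724473  -0.01828332] 25.853265919480204
```

View pics/c3.png

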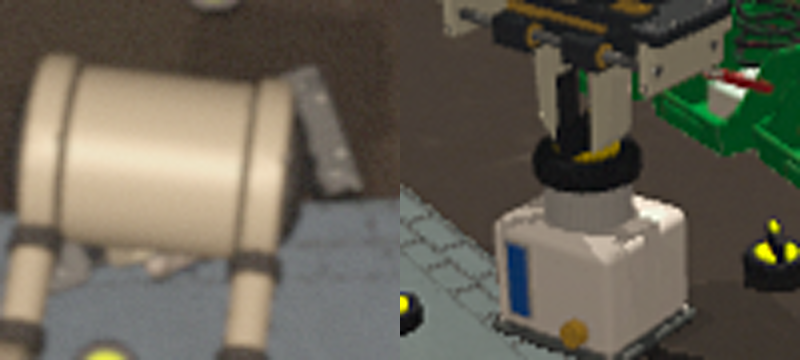

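The right half shows the fingers straddling the bar over the disc, around (575,120). I'll close the gripper.

Request:
arm_command([
  [0, 0, 0],
  [0, 0, 0],
  [0, 0, 0],
  [0, 0, 0],
  [0, 0, 0],
], gripper=[18, 15, 12, 10, 8], twist=[0, 0, 0, 0, 0])

```text
time: 8.95
tool_pos: [571.9, 14.7, 138.2]
tcp_rot: [-3.141, -0.0, 0.355]
contact_force: [-1.3, 2.4, 0.8]
grip_width: 12.0
finger_force: 29.7
```

```bash
cat > st.py <<'E'
from plant import *
o=get_obs()
for k in("time","tool_pos","tcp_rot","contact_force","moment","grip_width","finger_force"):print(k,np.round(o[k],3) if 'np' in globals() else o[k])
E
sed -i '1i import numpy as np' st.py; python3 st.py
```

```text
time 8.95
tool_pos [571.923  14.715 138.25 ]
tcp_rot [-3.141 -0.     0.355]
contact_force [-1.278  2.411  0.782]
moment [0.35  0.208 0.08 ]
grip_width 11.996
finger_force 29.72
```

Request:
arm_command([
  [0, 0, 0],
  [0, 0, 0],
  [0, 0, 0],
  [0, 0, 0],
  [0, 0, 0],
], gripper=[8, 8, 8, 8, 8], twist=[-0.4, -0.4, -0.4, -0.4, -0.4])

```text
time: 9.57
tool_pos: [572.1, 14.1, 138.2]
tcp_rot: [3.141, -0.0, 0.531]
contact_force: [2.0, 0.0, -0.4]
grip_width: 11.6
finger_force: 29.9
```

```bash
python3 st.py
```

```text
time 9.575
tool_pos [572.136  14.129 138.239]
tcp_rot [ 3.141 -0.     0.531]
contact_force [ 2.046  0.021 -0.387]
moment [-0.178  0.112 -0.086]
grip_width 11.6
finger_force 29.856
```

Request:
arm_command([
  [0, 0, 0],
  [0, 0, 0],
  [0, 0, 0],
  [0, 0, 0],
  [0, 0, 0],
], gripper=[8, 8, 8, 8, 8], twist=[-0.2, -0.15, -0.15, -0.15, -0.1])

```text
time: 10.2
tool_pos: [572.0, 14.3, 138.2]
tcp_rot: [3.141, -0.0, 0.595]
contact_force: [0.7, -2.4, -0.6]
grip_width: 11.8
finger_force: 29.9
```

```bash
python3 st.py
```

```text
time 10.2
tool_pos [572.048  14.345 138.247]
tcp_rot [ 3.141 -0.     0.595]
contact_force [ 0.673 -2.411 -0.555]
moment [-0.38  -0.009 -0.071]
grip_width 11.777
finger_force 29.855
```

Request:
arm_command([
  [0, 0, 0],
  [0, 0, 0],
  [0, 0, 0],
  [0, 0, 0],
  [0, 0, 0],
], gripper=[8, 8, 8, 8, 8], twist=[-0.15, -0.15, -0.15, -0.15, -0.15])

```text
time: 10.82
tool_pos: [572.0, 14.5, 138.2]
tcp_rot: [-3.141, -0.0, 0.661]
contact_force: [1.0, 0.3, 0.1]
grip_width: 12.0
finger_force: 29.9
```

```bash
python3 st.py
```

```text
time 10.825
tool_pos [572.018  14.537 138.213]
tcp_rot [-3.141 -0.     0.661]
contact_force [1.022 0.299 0.099]
moment [-0.179  0.021 -0.224]
grip_width 12.006
finger_force 29.943
```

Request:
arm_command([
  [0, 0, 0],
  [0, 0, 0],
  [0, 0, 0],
  [0, 0, 0],
  [0, 0, 0],
], gripper=[8, 8, 8, 8, 8], twist=[-0.06, -0.06, -0.06, -0.06, -0.06])

```text
time: 11.45
tool_pos: [572.0, 14.5, 138.2]
tcp_rot: [-3.142, -0.0, 0.686]
contact_force: [1.2, -0.6, 0.8]
grip_width: 11.6
finger_force: 30.2
```

```bash
python3 st.py
```

```text
time 11.45
tool_pos [572.029  14.455 138.241]
tcp_rot [-3.142 -0.     0.686]
contact_force [ 1.171 -0.593  0.796]
moment [-0.132 -0.021 -0.41 ]
grip_width 11.585
finger_force 30.196
```

Torque is up to 0.41 N m at yaw 0.686, so this is the first stop. I'll hold here to vent.

Request:
arm_command([
  [0, 0, 0],
  [0, 0, 0],
  [0, 0, 0],
  [0, 0, 0],
  [0, 0, 0],
], gripper=[8, 8, 8, 8, 8], twist=[0, 0, 0, 0, 0])

```text
time: 12.08
tool_pos: [572.0, 14.4, 138.2]
tcp_rot: [3.142, -0.0, 0.686]
contact_force: [1.2, 0.4, 1.1]
grip_width: 11.9
finger_force: 30.2
```

```bash
python3 st.py
```

```text
time 12.075
tool_pos [572.019  14.437 138.244]
tcp_rot [ 3.142 -0.     0.686]
contact_force [1.167 0.436 1.059]
moment [-0.102 -0.06  -0.399]
grip_width 11.871
finger_force 30.183
```

Request:
arm_command([
  [0, 0, 0],
  [0, 0, 0],
  [0, 0, 0],
  [0, 0, 0],
  [0, 0, 0],
], gripper=[8, 8, 8, 8, 8], twist=[0, 0, 0, 0, 0])

```text
time: 12.7
tool_pos: [572.0, 14.4, 138.2]
tcp_rot: [-3.142, -0.0, 0.686]
contact_force: [0.8, 1.1, 0.1]
grip_width: 11.5
finger_force: 30.2
```

```bash
python3 st.py
```

```text
time 12.7
tool_pos [572.015  14.444 138.233]
tcp_rot [-3.142 -0.     0.686]
contact_force [0.778 1.144 0.064]
moment [-0.051 -0.081 -0.406]
grip_width 11.458
finger_force 30.183
```

Request:
arm_command([
  [0, 0, 0],
  [0, 0, 0.06],
  [0, 0, 0.06],
  [0, 0, 0.06],
  [0, 0, 0.06],
], gripper=[8, 8, 8, 8, 8], twist=[0.25, 0, 0, 0, 0])

```text
time: 13.32
tool_pos: [572.1, 14.4, 133.5]
tcp_rot: [3.141, -0.001, 0.665]
contact_force: [-2.9, 0.8, 9.3]
grip_width: 11.6
finger_force: 30.0
```

```bash
python3 st.py
```

```text
time 13.325
tool_pos [572.118  14.425 133.508]
tcp_rot [ 3.141e+00 -1.000e-03  6.650e-01]
contact_force [-2.886  0.78   9.313]
moment [ 0.014  0.535 -0.083]
grip_width 11.579
finger_force 29.952
```

Request:
arm_command([
  [0, 0, 0.03],
  [0, 0, 0.01],
  [0, 0, 0],
  [0, 0, 0],
  [0, 0, 0],
], gripper=[8, 8, 8, 8, 8], twist=[0, 0, 0, 0, 0])

```text
time: 13.95
tool_pos: [572.1, 14.4, 132.7]
tcp_rot: [3.141, -0.001, 0.665]
contact_force: [-1.8, 0.2, 9.9]
grip_width: 11.8
finger_force: 30.0
```

```bash
python3 st.py
```

```text
time 13.95
tool_pos [572.112  14.432 132.711]
tcp_rot [ 3.141e+00 -1.000e-03  6.650e-01]
contact_force [-1.808  0.153  9.901]
moment [ 0.022  0.654 -0.06 ]
grip_width 11.816
finger_force 29.954
```

Request:
arm_command([
  [0, 0, 0.02],
  [0, 0, 0],
  [0, 0, 0],
  [0, 0, 0],
  [0, 0, 0],
], gripper=[8, 8, 8, 8, 8], twist=[0, -0.25, -0.2, -0.2, -0.2])

```text
time: 14.58
tool_pos: [572.6, 14.3, 132.4]
tcp_rot: [3.139, -0.001, 0.739]
contact_force: [-0.9, -0.3, 10.2]
grip_width: 12.1
finger_force: 30.0
```

```bash
python3 st.py
```

```text
time 14.575
tool_pos [572.609  14.275 132.436]
tcp_rot [ 3.139e+00 -1.000e-03  7.390e-01]
contact_force [-0.904 -0.341 10.182]
moment [-0.022  0.459 -0.086]
grip_width 12.146
finger_force 29.955
```

Request:
arm_command([
  [0, 0, 0],
  [0, 0, 0],
  [0, 0, 0],
  [0, 0, 0],
  [0, 0, 0],
], gripper=[8, 8, 8, 8, 8], twist=[-0.35, -0.35, -0.35, -0.35, -0.35])

```text
time: 15.2
tool_pos: [573.0, 14.2, 132.6]
tcp_rot: [3.138, -0.002, 0.893]
contact_force: [-0.0, -0.3, 10.9]
grip_width: 12.1
finger_force: 30.0
```

```bash
python3 st.py
```

```text
time 15.2
tool_pos [573.041  14.188 132.589]
tcp_rot [ 3.138e+00 -2.000e-03  8.930e-01]
contact_force [-0.019 -0.34  10.91 ]
moment [-0.056  0.193 -0.068]
grip_width 12.067
finger_force 29.953
```

Request:
arm_command([
  [0, 0, 0],
  [0, 0, 0],
  [0, 0, 0],
  [0, 0, 0],
  [0, 0, 0],
], gripper=[8, 8, 8, 8, 8], twist=[-0.35, -0.35, -0.35, -0.35, -0.35])

```text
time: 15.82
tool_pos: [573.2, 14.2, 132.7]
tcp_rot: [3.138, -0.001, 1.045]
contact_force: [-0.8, 0.8, 10.4]
grip_width: 11.8
finger_force: 30.0
```

```bash
python3 st.py
```

```text
time 15.825
tool_pos [573.209  14.221 132.659]
tcp_rot [ 3.138e+00 -1.000e-03  1.045e+00]
contact_force [-0.764  0.753 10.387]
moment [-0.058  0.093 -0.09 ]
grip_width 11.828
finger_force 29.952
```

Request:
arm_command([
  [0, 0, 0],
  [0, 0, 0],
  [0, 0, 0],
  [0, 0, 0],
  [0, 0, 0],
], gripper=[8, 8, 8, 8, 8], twist=[-0.35, -0.35, -0.35, -0.35, -0.35])

```text
time: 16.45
tool_pos: [573.3, 14.2, 132.7]
tcp_rot: [3.137, -0.001, 1.198]
contact_force: [0.5, -0.3, 10.9]
grip_width: 11.5
finger_force: 30.0
```

```bash
python3 st.py
```

```text
time 16.45
tool_pos [573.282  14.22  132.695]
tcp_rot [ 3.137e+00 -1.000e-03  1.198e+00]
contact_force [ 0.486 -0.265 10.922]
moment [-0.05   0.048  0.025]
grip_width 11.517
finger_force 29.952
```

Request:
arm_command([
  [0, 0, 0],
  [0, 0, 0],
  [0, 0, 0],
  [0, 0, 0],
  [0, 0, 0],
], gripper=[8, 8, 8, 8, 8], twist=[-0.35, -0.35, -0.35, -0.35, -0.35])

```text
time: 17.08
tool_pos: [573.2, 14.2, 132.7]
tcp_rot: [3.137, -0.0, 1.351]
contact_force: [-0.3, -0.5, 10.2]
grip_width: 11.8
finger_force: 30.0
```

```bash
python3 st.py
```

```text
time 17.075
tool_pos [573.249  14.227 132.672]
tcp_rot [ 3.137 -0.     1.351]
contact_force [-0.282 -0.48  10.201]
moment [-0.01   0.001  0.008]
grip_width 11.797
finger_force 29.952
```

Request:
arm_command([
  [0, 0, 0],
  [0, 0, 0],
  [0, 0, 0],
  [0, 0, 0],
  [0, 0, 0],
], gripper=[8, 8, 8, 8, 8], twist=[-0.2, -0.2, -0.2, -0.2, -0.2])

```text
time: 17.7
tool_pos: [573.3, 14.2, 132.7]
tcp_rot: [3.137, 0.0, 1.438]
contact_force: [0.8, 0.2, 10.8]
grip_width: 11.9
finger_force: 30.0
```

```bash
python3 st.py
```

```text
time 17.7
tool_pos [573.284  14.233 132.689]
tcp_rot [3.137 0.    1.438]
contact_force [ 0.841  0.168 10.786]
moment [-0.023  0.056 -0.075]
grip_width 11.921
finger_force 29.951
```

Request:
arm_command([
  [0, 0, 0],
  [0, 0, 0],
  [0, 0, 0],
  [0, 0, 0],
  [0, 0, 0],
], gripper=[8, 8, 8, 8, 8], twist=[-0.12, -0.12, -0.12, -0.12, -0.12])

```text
time: 18.32
tool_pos: [573.2, 14.2, 132.7]
tcp_rot: [3.138, 0.0, 1.49]
contact_force: [0.6, 0.8, 10.5]
grip_width: 11.8
finger_force: 30.0
```

```bash
python3 st.py
```

```text
time 18.325
tool_pos [573.248  14.226 132.664]
tcp_rot [3.138 0.    1.49 ]
contact_force [ 0.633  0.761 10.491]
moment [ 0.008  0.067 -0.04 ]
grip_width 11.775
finger_force 29.951
```

Request:
arm_command([
  [0, 0, 0],
  [0, 0, 0],
  [0, 0, 0],
  [0, 0, 0],
  [0, 0, 0],
], gripper=[8, 8, 8, 8, 8], twist=[-0.1, -0.1, -0.1, -0.1, -0.1])

```text
time: 18.95
tool_pos: [573.3, 14.2, 132.7]
tcp_rot: [3.137, 0.001, 1.533]
contact_force: [-0.1, 0.9, 9.7]
grip_width: 11.8
finger_force: 30.0
```

```bash
python3 st.py
```

```text
time 18.95
tool_pos [573.301  14.198 132.664]
tcp_rot [3.137e+00 1.000e-03 1.533e+00]
contact_force [-0.12   0.949  9.678]
moment [-0.068 -0.023 -0.132]
grip_width 11.845
finger_force 29.976
```

Request:
arm_command([
  [0, 0, 0],
  [0, 0, 0],
  [0, 0, 0],
  [0, 0, 0],
  [0, 0, 0],
], gripper=[8, 8, 8, 8, 8], twist=[-0.05, -0.05, -0.05, -0.05, -0.05])

```text
time: 19.58
tool_pos: [573.4, 14.2, 132.7]
tcp_rot: [3.137, 0.001, 1.555]
contact_force: [0.6, 0.1, 9.0]
grip_width: 11.8
finger_force: 30.1
```

```bash
python3 st.py
```

```text
time 19.575
tool_pos [573.402  14.158 132.683]
tcp_rot [3.137e+00 1.000e-03 1.555e+00]
contact_force [0.641 0.124 8.994]
moment [-0.093  0.003 -0.315]
grip_width 11.832
finger_force 30.055
```

Request:
arm_command([
  [0, 0, 0],
  [0, 0, 0],
  [0, 0, 0],
  [0, 0, -0.12],
  [0, 0, -0.12],
], gripper=[8, 8, 8, 8, 8], twist=[0.4, 0.4, 0.3, 0, 0])

```text
time: 20.2
tool_pos: [573.1, 14.2, 138.1]
tcp_rot: [3.138, 0.0, 1.459]
contact_force: [2.2, -1.1, 5.2]
grip_width: 11.7
finger_force: 29.9
```

Request:
arm_command([
  [0, 0, -0.06],
  [0, 0, -0.06],
  [0, 0, -0.06],
  [0, 0, 0],
  [0, 0, 0],
], gripper=[8, 8, 8, 8, 8], twist=[0, 0, 0, 0, 0])

```text
time: 20.82
tool_pos: [572.2, 14.4, 141.2]
tcp_rot: [3.141, 0.0, 1.459]
contact_force: [2.3, 0.0, 1.8]
grip_width: 11.7
finger_force: 29.9
```

```bash
python3 st.py
```

```text
time 20.825
tool_pos [572.163  14.364 141.176]
tcp_rot [3.141 0.    1.459]
contact_force [2.34  0.042 1.847]
moment [-0.201 -0.566 -0.066]
grip_width 11.738
finger_force 29.945
```

Request:
arm_command([
  [0, 0, -0.1],
  [0, 0, -0.1],
  [0, 0, -0.1],
  [0, 0, -0.1],
  [0, 0, 0],
], gripper=[8, 8, 8, 8, 8], twist=[0, 0, 0, 0, 0])

```text
time: 21.45
tool_pos: [571.5, 14.5, 151.3]
tcp_rot: [-3.141, -0.0, 1.459]
contact_force: [0.2, -0.2, -1.0]
grip_width: 12.0
finger_force: 29.9
```

```bash
python3 st.py
```

```text
time 21.45
tool_pos [571.471  14.544 151.294]
tcp_rot [-3.141 -0.     1.459]
contact_force [ 0.203 -0.178 -0.981]
moment [-0.025  0.076  0.049]
grip_width 12.031
finger_force 29.93
```

Request:
arm_command([
  [0, 0, -0.3],
  [0, 0, -0.5],
  [0, 0, -0.5],
  [0, 0, -0.5],
  [0, 0, -0.3],
], gripper=[8, 8, 8, 8, 8], twist=[0, 0, 0, 0, 0])

```text
time: 22.08
tool_pos: [572.3, 14.4, 205.0]
tcp_rot: [3.14, -0.0, 1.459]
contact_force: [-0.2, 0.0, -0.8]
grip_width: 11.8
finger_force: 29.9
```

Request:
arm_command([
  [0, 0, -0.3],
  [0, 0, -0.2],
  [0, 0, 0],
  [0, 0, 0],
  [0, 0, 0],
], gripper=[8, 8, 8, 8, 8], twist=[0, 0, 0, 0, 0])

```text
time: 22.7
tool_pos: [571.8, 14.4, 215.8]
tcp_rot: [-3.141, -0.0, 1.459]
contact_force: [-0.0, -0.1, -1.1]
grip_width: 11.8
finger_force: 29.9
```

```bash
python3 st.py;python3 - <<'E'
from h import *
s=capture("scene")[:,:,::-1];cv2.imwrite("pics/s4.png",s)
cv2.imwrite("pics/c4.png",cv2.resize(s[110:250,180:320],(600,600),interpolation=cv2.INTER_CUBIC))
o=get_obs()["tool_pos"];print(S.proj(o),S.proj(o+[0,0,-4.5]),S.proj(o+[0,0,-35]))
E
```

```text
time 22.7
tool_pos [571.83   14.431 215.848]
tcp_rot [-3.141 -0.     1.459]
contact_force [-0.01  -0.122 -1.087]
moment [-0.131  0.088 -0.008]
grip_width 11.827
finger_force 29.93
[244.60695798 157.52758546] [244.67328166 159.17553649] [245.11742305 170.21116094]
```

View pics/c4.png

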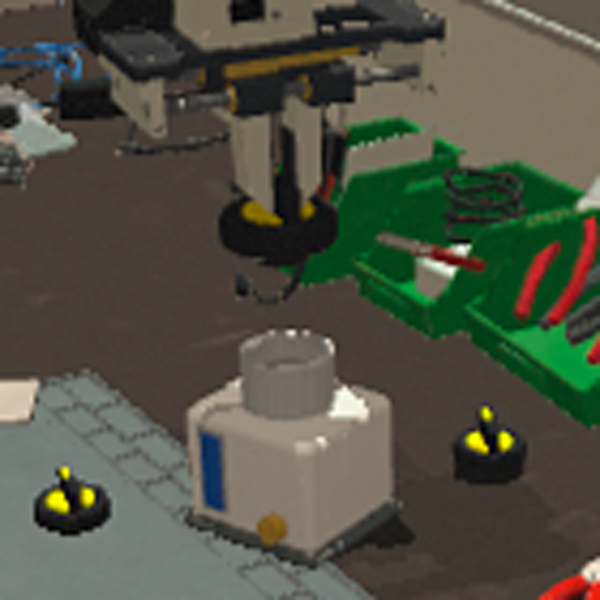

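The cap is out and upright, with its disc at crop (278,225) and the empty neck below. Next I'll carry it to the pad.

Request:
arm_command([
  [0.4, -0.22, 0],
  [0.64, -0.34, 0],
  [0.64, -0.34, 0],
  [0.64, -0.34, 0],
  [0.64, -0.34, 0],
], gripper=[8, 8, 8, 8, 8], twist=[0, 0, 0, 0, 0])

```text
time: 23.38
tool_pos: [540.4, 93.9, 216.3]
tcp_rot: [3.141, -0.0, 1.459]
contact_force: [0.7, -0.0, -0.7]
grip_width: 11.8
finger_force: 29.9
```

Request:
arm_command([
  [0.64, -0.34, 0],
  [0.64, -0.34, 0],
  [0.64, -0.34, 0],
  [0.64, -0.34, 0],
  [0.64, -0.34, 0],
], gripper=[8, 8, 8, 8, 8], twist=[0, 0, 0, 0, 0])

```text
time: 24.0
tool_pos: [507.3, 177.7, 216.2]
tcp_rot: [3.142, -0.0, 1.458]
contact_force: [-0.4, 0.3, -0.7]
grip_width: 11.6
finger_force: 29.9
```

Request:
arm_command([
  [0.64, -0.34, 0],
  [0.64, -0.34, 0],
  [0.64, -0.34, 0],
  [0.64, -0.34, 0],
  [0.6, -0.34, 0],
], gripper=[8, 8, 8, 8, 8], twist=[0, 0, 0, 0, 0])

```text
time: 24.62
tool_pos: [473.9, 261.0, 216.2]
tcp_rot: [3.142, -0.0, 1.459]
contact_force: [0.9, 0.6, -1.1]
grip_width: 11.7
finger_force: 29.9
```

Request:
arm_command([
  [0.2, -0.18, 0],
  [0, 0, 0.8],
  [0, 0, 1],
  [0, 0, 1],
  [0, 0, 0.8],
], gripper=[8, 8, 8, 8, 8], twist=[0, 0, 0, 0, 0])

```text
time: 25.25
tool_pos: [470.3, 265.1, 125.3]
tcp_rot: [-3.141, 0.0, 1.458]
contact_force: [0.8, -0.4, -0.6]
grip_width: 11.6
finger_force: 29.9
```

Request:
arm_command([
  [0, 0, 0.8],
  [0, 0, 0.8],
  [0, 0, 0.4],
  [0, 0, 0],
  [0, 0, 0],
], gripper=[8, 8, 8, 8, 8], twist=[0, 0, 0, 0, 0])

```text
time: 25.88
tool_pos: [471.0, 265.6, 77.0]
tcp_rot: [3.14, -0.001, 1.458]
contact_force: [-0.0, 0.8, -1.6]
grip_width: 11.8
finger_force: 29.9
```

```bash
python3 st.py;python3 - <<'E'
from h import *
s=capture("scene")[:,:,::-1];cv2.imwrite("pics/s5.png",s)
cv2.imwrite("pics/c5.png",cv2.resize(s[140:230,120:240],(800,600),interpolation=cv2.INTER_CUBIC))
o=get_obs()["tool_pos"];print(S.proj(o+[0,0,-4.5]),S.proj(o+[0,0,-35.2]))
E
```

```text
time 25.875
tool_pos [471.021 265.558  76.992]
tcp_rot [ 3.140e+00 -1.000e-03  1.458e+00]
contact_force [-0.027  0.774 -1.573]
moment [-0.075  0.044 -0.038]
grip_width 11.789
finger_force 29.93
[176.42144313 183.63399845] [177.42722809 193.00749905]
```

View pics/c5.png

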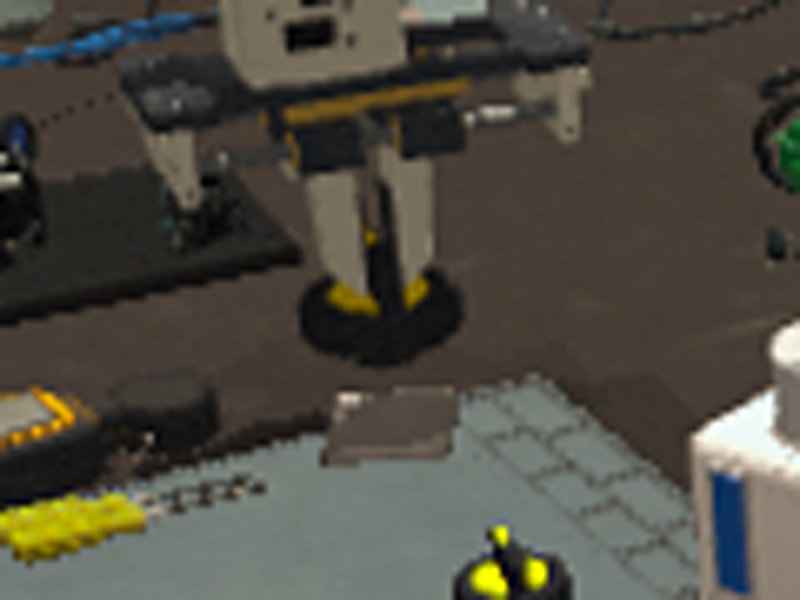

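The cap at crop (381,310) hangs upright above the pad at (390,430). Lowering it now.

Request:
arm_command([
  [0.04, -0.04, 0.3],
  [0, 0, 0.4],
  [0, 0, 0.3],
  [0, 0, 0.12],
  [0, 0, 0],
], gripper=[8, 8, 8, 8, 8], twist=[0, 0, 0, 0, 0])

```text
time: 26.55
tool_pos: [469.5, 266.5, 47.9]
tcp_rot: [-3.141, 0.0, 1.458]
contact_force: [-0.2, -1.1, -1.1]
grip_width: 12.1
finger_force: 29.9
```

Request:
arm_command([
  [0, 0, 0.04],
  [0, 0, 0.04],
  [0, 0, 0.02],
  [0, 0, 0],
  [0, 0, 0],
], gripper=[8, 8, 8, 8, 8], twist=[0, 0, 0, 0, 0])

```text
time: 27.18
tool_pos: [469.6, 266.5, 45.8]
tcp_rot: [3.142, -0.0, 1.459]
contact_force: [0.8, -0.4, -1.2]
grip_width: 11.3
finger_force: 29.9
```

Request:
arm_command([
  [0.01, 0.02, 0.03],
  [0, 0, 0.03],
  [0, 0, 0.03],
  [0, 0, 0],
  [0, 0, 0],
], gripper=[8, 8, 8, 8, 8], twist=[0, 0, 0, 0, 0])

```text
time: 27.8
tool_pos: [470.1, 266.7, 43.5]
tcp_rot: [3.142, -0.0, 1.459]
contact_force: [0.2, 0.9, -1.1]
grip_width: 11.8
finger_force: 29.9
```

Request:
arm_command([
  [0, 0, 0.02],
  [0, 0, 0],
  [0, 0, 0],
  [0, 0, 0],
  [0, 0, 0],
], gripper=[8, 8, 8, 8, 8], twist=[0, 0, 0, 0, 0])

```text
time: 28.42
tool_pos: [470.2, 266.7, 43.2]
tcp_rot: [3.141, -0.0, 1.459]
contact_force: [-1.2, 0.1, 3.6]
grip_width: 12.0
finger_force: 29.9
```

Request:
arm_command([
  [0, 0, 0],
  [0, 0, 0],
  [0, 0, 0],
  [0, 0, 0],
  [0, 0, 0],
], gripper=[13, 16, 24, 32, 40], twist=[0, 0, 0, 0, 0])

```text
time: 29.05
tool_pos: [470.1, 266.7, 42.9]
tcp_rot: [-3.142, -0.0, 1.458]
contact_force: [0.5, -0.0, -0.0]
grip_width: 37.2
finger_force: 0.0
```

Request:
arm_command([
  [0, 0, -0.1],
  [0, 0, -0.3],
  [0, 0, -0.6],
  [0, 0, -1],
  [0, 0, -1],
], gripper=[40, 40, 40, 40, 40], twist=[0, 0, 0, 0, 0])

```text
time: 29.68
tool_pos: [470.3, 266.8, 119.8]
tcp_rot: [3.141, -0.001, 1.459]
contact_force: [0.6, 0.2, -0.5]
grip_width: 39.8
finger_force: 0.0
```

Request:
arm_command([
  [0, 0, -1],
  [0, 0, -1],
  [1, 0, -1],
  [1, 0, 0],
  [1, 0, 0],
], gripper=[40, 40, 40, 40, 40], twist=[0, 0, 0, 0, 0])

```text
time: 30.3
tool_pos: [478.8, 342.0, 194.8]
tcp_rot: [3.14, -0.001, 1.458]
contact_force: [-0.3, 0.2, -0.7]
grip_width: 39.8
finger_force: 0.0
```

Request:
arm_command([
  [1, 0, 0],
  [1, 0, 0],
  [1, 0, 0],
  [0, 0, 0],
  [0, 0, 0],
], gripper=[40, 40, 40, 40, 40], twist=[0, 0, 0, 0, 0])

```text
time: 30.92
tool_pos: [486.8, 415.1, 193.5]
tcp_rot: [3.141, 0.0, 1.459]
contact_force: [-0.7, 0.5, 0.2]
grip_width: 39.9
finger_force: 0.0
```

```bash
python3 st.py;python3 - <<'E'
from h import *
s=capture("scene")[:,:,::-1];t=capture("top")[:,:,::-1]
cv2.imwrite("pics/c6.png",np.hstack([cv2.resize(t[220:310,110:210],(400,360),interpolation=cv2.INTER_CUBIC),cv2.resize(s[150:240,120:220],(400,360),interpolation=cv2.INTER_CUBIC)]))
h=cv2.cvtColor(t.copy(),cv2.COLOR_BGR2HSV); m=((h[...,0]>20)&(h[...,0]<35)&(h[...,1]>130)&(h[...,2]>90)).astype(np.uint8)
n,l,st,c=cv2.connectedComponentsWithStats(m)
for i in range(1,n):
    if np.hypot(*(c[i]-(156,262)))<20: print(c[i],st[i],T.plane(c[i],39))
print(T.proj([470.2,266.7,39]),T.proj([470.2,266.7,8]))
E
```

```text
time 30.925
tool_pos [486.804 415.102 193.531]
tcp_rot [3.141 0.    1.459]
contact_force [-0.727  0.468  0.179]
moment [-0.123  0.091 -0.017]
grip_width 39.95
finger_force 0.0
[151.71428571 264.76497696] [141 257  21  17 217] [469.92066676 270.94882253  39.        ]
[153.32643562 264.67011823] [155.84109748 264.22756313]
```

View pics/c6.png

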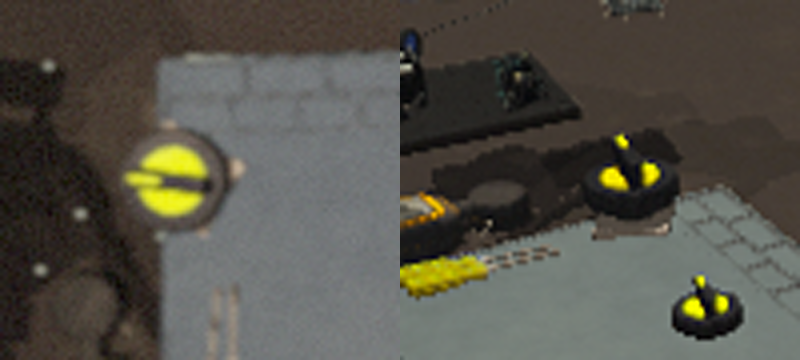

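The final picture shows the cap upright on the pad: disc centre at about top (154,265), against a predicted (153,265). The gripper is clear, so I'll hand the job in.

```bash
python3 -c "
from plant import *
print(close_job())"
```

```text
the job is handed in; nothing more can be done
None
```

The cap was vented against its first stop for over a second, then pressed, turned free, lifted off and stood upright within a few mm of the foam pad's centre. The job was handed in at about 31 s; no verdict was returned.

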